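# Put the tea things back on their own coasters

### The job

The mug and the two tins are standing on each other's coasters: put each in the middle of the coaster of its own shape, upright, the mug on the round one, the square tin on the square one and the oblong tin lengthwise along the oblong one. Never set any of them down on the bare table, which marks easily, or tip one over: the empty hexagonal tile is there to park one on meanwhile. Leave the candle and the matchbox where they are.

Things in the scene. Friction and masses are not known exactly. Their poses are not given: they have to be found in the camera images.
- mug: round blue-glazed stoneware mug, empty, outer diameter 66 mm, 85 mm tall, with one ear handle sticking out to its +y side. Origin: centre of the underside, z up its axis. Weighs about 0.3 kg; can be gripped across its body along its x axis, clear of the handle.
- square_tin: square steel tea tin with a fixed lid, 58 x 58 mm (lid 60 x 60 mm), 95 mm tall, the lid being the top 25 mm. Origin: centre of the underside, sides along x and y. About 0.25 kg.
- oblong_tin: oblong steel tin with a fixed lid, 94 mm long (x) by 48 mm wide (y) (lid 96 x 50 mm), 82 mm tall, the lid being the top 20 mm. Origin: centre of the underside, x along its length. About 0.25 kg.
- round_coaster: round dark walnut coaster, 120 mm across, 8 mm thick, flat, stuck to the table top (z = 0). Origin: centre of its underside, at table height.
- square_coaster: square dark walnut coaster, 115 x 115 mm, 8 mm thick, flat, stuck to the table. Origin: centre of its underside, sides along x and y.
- oblong_coaster: oblong dark walnut coaster, 160 mm long (x) by 90 mm wide (y), 8 mm thick, flat, stuck to the table. Origin: centre of its underside, x along its length.
- hexagon_tile: spare hexagonal dark walnut tile, 110 mm across flats, 8 mm thick, flat, stuck to the table, empty at the start. Origin: centre of its underside.
- candle: small unlit candle in a white ceramic holder, 52 mm across the foot, 34 mm tall (wick to 42 mm), standing loose on the table between the coasters. Origin: centre of the underside.
- matchbox: cardboard matchbox lying loose on the table, 53 x 36 x 15 mm. Origin: centre of the underside.
There are look-alikes about, which are no part of the job. Leave any purple look-alike of the oblong_tin alone.

How it is judged:
At the end, for the whole second after the job is handed in: Mug on the round coaster, square tin on the square one, oblong tin on the oblong one: each upright (0.1 rad), at rest, its underside on the coaster, centres within 15 mm, and the oblong tin's length within 0.3 rad of its coaster's (horizontal distance between mug and round_coaster below 0.015 m and z of mug in the frame of round_coaster between 0.004 and 0.012 m and angle between each of mug, square_tin, oblong_tin's own z axis and vertical below 0.1 rad and linear speed of each of mug, square_tin, oblong_tin below 0.02 m/s and horizontal distance between square_tin and square_coaster below 0.015 m and z of square_tin in the frame of square_coaster between 0.004 and 0.012 m and horizontal distance between oblong_tin and oblong_coaster below 0.015 m and z of oblong_tin in the frame of oblong_coaster between 0.004 and 0.012 m and angle between the x axis of oblong_tin and the x axis of oblong_coaster, either way round below 0.3 rad); the robot touches nothing.
It fails at once if the mug or a tin is set down on the bare table top (height (world z) of any of mug, square_tin, oblong_tin below 0.004 m).
It fails at once if the mug or a tin is tipped over (angle between any of mug, square_tin, oblong_tin's own z axis and vertical above 0.8 rad).
It fails at once if the candle or the matchbox is shifted by more than 20 mm (distance of any of candle, matchbox from where it was at the start of the episode above 0.02 m).
It also fails if it takes over 106 s, if anything falls off the work surface, if the arm or the gripper's body presses on something with over 40 N, if the wrist force passes 120 N, or if a joint passes its speed limit or range.

### The arm

A 6-joint arm with a two-finger parallel gripper is mounted at the origin on the work surface. World frame = base frame: x ahead of the robot, y to its left, z up, the work surface at z = 0. Lengths are in m, angles in rad, forces in N, time in s.
With the tool pointing down it reaches from about 0.3 to 0.775 m from the base axis. Payload 14.6 kg.
Tool frame: the origin (TCP) lies between the finger pads; the fingertips stand 22 mm ahead of it and the grasp point (between the pads) lies 3 mm ahead of it (ctrl.tip_reach is the distance from the TCP to the fingertips, in m); z points along the fingers, y is the direction in which the jaws open and shut (so a half turn about z gives the same grasp; the last joint's range is limited). The gripper opens to 94 mm and grips with 3 to 60 N. Pads are 16 mm wide; open, the fingers measure 119 mm over their backs; the gripper's body (75 mm by 177 mm) begins 78 mm behind the grasp point.
Start: joints at [1.151, 0.3, 1.521, -0, 1.321, -0.067], TCP at [0.19, 0.516, 0.227] pointing down, gripper open.
Joint ranges: [-3.03, 3.03], [-0.79, 2.21], [0.23, 2.52], [-1.04, 4.18], [0, 3.07], [-2.55, 2.55]. Speed limits (rad/s): [2.22, 2.22, 2.57, 3.14, 3.14, 3.14].

### API

Orientations are given as [roll, pitch, yaw] about the fixed x, y, z axes, in that order (R = Rz(yaw) Ry(pitch) Rx(roll)).
In Python, from station import ctrl gives the robot as it stands. The module is installed in compiled form; this text tells all that it offers.
- The arm moves only by the shell command python3 -m creep 'ROWS' [OPENING] [FORCE]. ROWS is a JSON object of lists of equal length, an entry for each row: "xyz": the shift along the tool's x, y, z in mm, a list of three; "spin": the turn about the tool's z in rad. In form: {"xyz": [[tx, ty, tz], ...], "spin": [spin, ...]}. A call has 1 to 5 rows; each row shifts and turns the commanded pose from where the row before left it, along the tool's axes as they then stand; what a row does not reach is not made up. A row lasts 1/8 s, in which the tool goes at most 62.5 mm and 10.7 degrees, less where a joint would pass 70% of its speed; a pose out of reach is approached as far as the arm can. A call with a gripper value outside its range is refused whole. OPENING is the finger opening in mm, from 0 to 94, set as the call begins (- or left out, the last holds). The fingers move at their own pace and stop on an object; FORCE is the grip in N (left out, the last holds). Time passes only in rows, so rows that do not move let the fingers close. It gives the time, the measured TCP pose, the force and the opening at its end, in the units of the state.
- ctrl.get_obs(): the state, without advancing time (a new reading comes with each control period).
- ctrl.camera(name): name is "side" or "top" or "wrist"; returns the picture (420x560x3 uint8, red, green, blue); there is no depth.
- ctrl.camera_model(name): a dict with "fx", "fy", "cx", "cy" (pixels), "R" (3x3) and "t" (3): a world point X has camera coordinates R X + t. Camera axes: x right, y down, z forward; pixel columns grow to the right and rows downward; lengths in m; the calibration is good to about 2 mm. The wrist camera is an equidistant fisheye: a pixel r from the principal point sees the ray r / f radians off the axis. A picture is of the moment at which its call begins: read the wrist's pose just before it. camera_model takes no time and is no camera call; for the wrist camera it gives the pose at the moment of the call.
- ctrl.hand_in(): hands the job in, once; it reports no verdict.
The state is a dict: "time_s": time; "qpos": joint angles; "joint_vel": joint speeds; "tau": joint torques, N m; "ee_pos": TCP position; "eef_rot": TCP orientation; "force": force on the tool from outside, world axes, zero at the start; "moment": the same for the moment, N m; "grip_width": finger opening in m.
Only numpy, scipy, OpenCV 4.12 (cv2) and the standard library are available. Lean on these libraries where they do the work, as an engineer would, in place of code of your own. Each camera call takes 0.05 s, during which the arm holds its last target.

## Working session

There is one attempt and no reset: what is moved stays moved. The work goes in short steps, Python scripts to look and compute and a shell command to move; the robot and the scene stay as the last step left them, time stands still between calls to the robot, and variables do not carry over. Pictures are saved under pics/ and viewed, and the job is handed in when it is done.

```bash
mkdir -p pics; ls; python3 - <<'E'
from station import ctrl
import cv2,json
o=ctrl.get_obs();print(o)
for n in ["top","side","wrist"]:
    m=ctrl.camera_model(n)
    print(n,{k:(v.tolist() if hasattr(v,'tolist') else v) for k,v in m.items()})
    im=ctrl.camera(n); cv2.imwrite(f"pics/{n}0.png",im[:,:,::-1])
E
```

```text
pics
{'time_s': 0.0, 'qpos': array([ 1.15140610e+00,  3.00474633e-01,  1.52159345e+00, -5.14284058e-06,
        1.32071751e+00, -6.65821898e-02]), 'joint_vel': array([-0.00036257,  0.00082771,  0.00050109,  0.00061802, -0.00191754,
       -0.00107937]), 'tau': array([-1.22821719e-03, -5.31813240e+01, -3.52726400e+01,  7.07238447e-02,
        2.45099002e-02, -9.60528519e-05]), 'ee_pos': array([0.18993774, 0.51589917, 0.22687915]), 'eef_rot': array([-3.14040203e+00, -7.43994732e-05,  2.78878585e+00]), 'force': array([ 0.04247663, -0.58649276, -0.11087335]), 'moment': array([ 0.00060134, -0.00510747, -0.01935266]), 'grip_width': 0.09389492910775649}
top {'fx': 486.2435575307022, 'fy': 486.2435575307022, 'cx': 278.6002756498642, 'cy': 207.58384836903926, 'R': [[-0.02221671435980252, -0.9995836347005129, -0.018411269428444326], [-0.985432113804196, 0.025000646945328667, -0.1682216298093362], [0.16861188180685624, 0.014405724252075994, -0.9855772462990022]], 't': [0.02105528096516554, 0.6161214217356508, 1.0628128554470988]}
side {'fx': 398.7643033878927, 'fy': 398.7643033878927, 'cx': 274.6154793742121, 'cy': 213.03386212731593, 'R': [[0.8913301733531127, -0.4527504888621826, -0.023399079156337304], [-0.2679397925937687, -0.48445375165148785, -0.8327741771066194], [0.36570314411434596, 0.7485462960604731, -0.5531181185235471]], 't': [-0.5195650686065829, 0.2032042970824215, 0.7508656621088757]}
wrist {'fx': 325.19226210127806, 'fy': 325.19226210127806, 'cx': 279.510924557868, 'cy': 206.86745365419097, 'R': [[0.34371867497350295, 0.9390720112421808, -0.001109133006861969], [0.904466923061704, -0.33073439899080087, 0.26935913277906365], [0.2525807941268593, -0.09358693832881414, -0.9630391619308564]], 't': [-0.5502812779163881, -0.02870869899364108, 0.3912570774342967]}
```

View pics/top0.png

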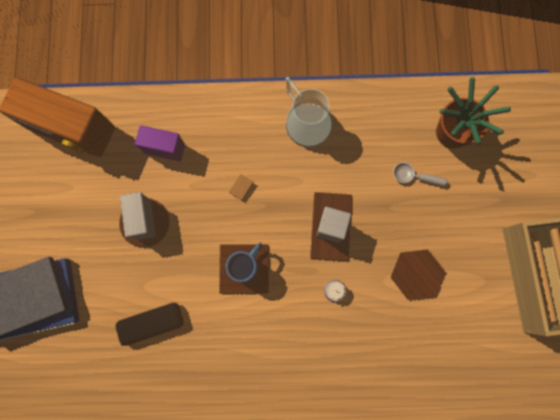

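View pics/side0.png

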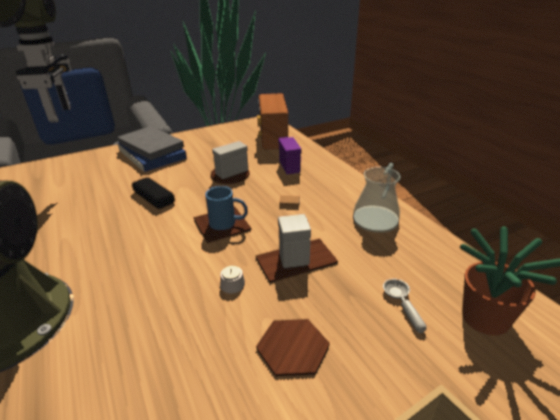

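View pics/wrist0.png

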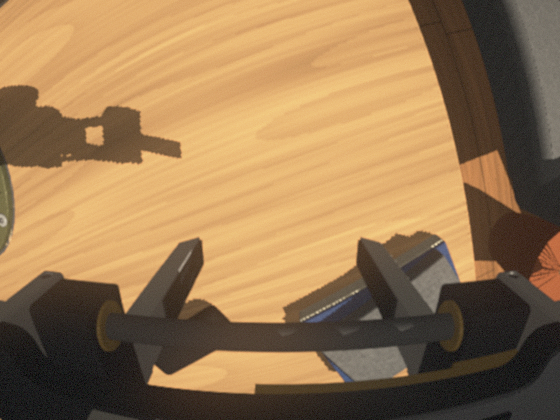

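Mug on the square coaster (~245,269), square tin on the oblong (~332,226), oblong tin on the round (~144,220), hex tile empty at (418,275); candle (335,291), matchbox (242,187). Now enlarge.

```bash
python3 - <<'E'
import cv2
im=cv2.imread("pics/top0.png")
def crop(n,x,y,w,h,s,src=im):
    cv2.imwrite(f"pics/{n}.png",cv2.resize(src[y:y+h,x:x+w],None,fx=s,fy=s,interpolation=cv2.INTER_CUBIC))
crop("c_a",105,170,100,75,8)
crop("c_b",205,230,100,75,8)
crop("c_c",295,180,100,75,8)
crop("c_d",320,240,140,75,5)
E
```

```text
(no output)
```

View pics/c_a.png

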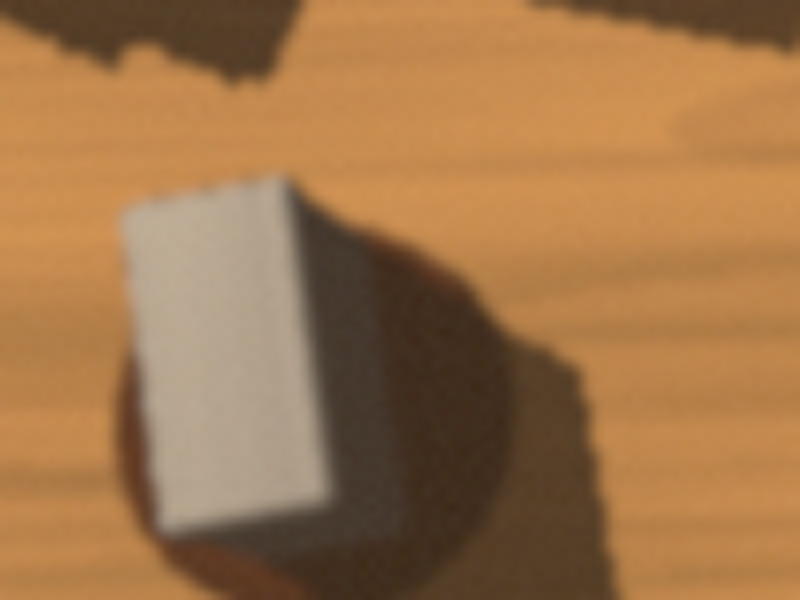

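View pics/c_b.png

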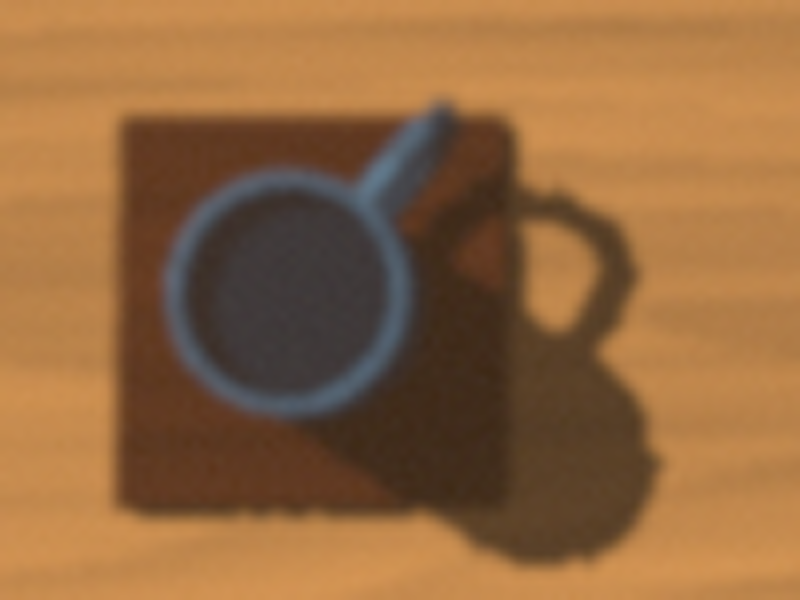

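View pics/c_c.png

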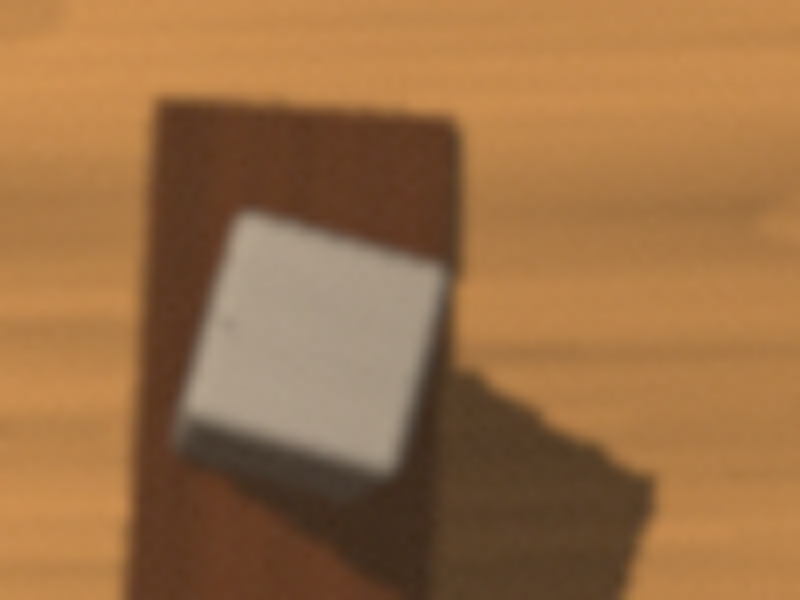

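View pics/c_d.png

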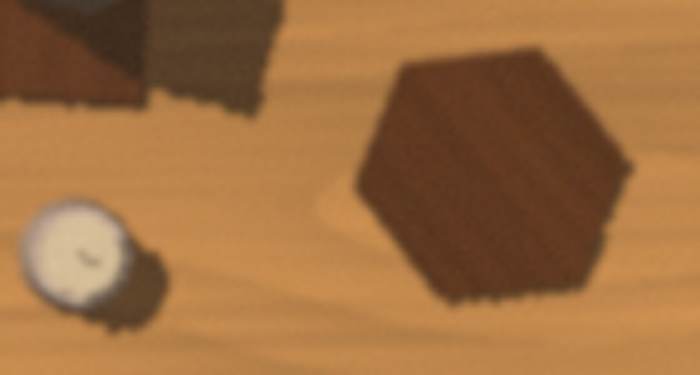

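```bash
python3 - <<'E'
import cv2
im=cv2.imread("pics/top0.png")
def crop(n,x,y,w,h,s,src=im):
    cv2.imwrite(f"pics/{n}.png",cv2.resize(src[y:y+h,x:x+w],None,fx=s,fy=s,interpolation=cv2.INTER_CUBIC))
crop("c_e",300,220,80,60,8)
crop("c_f",110,190,80,60,8)
E
cat > h.py <<'E'
import numpy as np
from station import ctrl
M=ctrl.camera_model("top")
def w(px,z,M=M):
    px=np.atleast_2d(px).astype(float)
    R=np.array(M["R"]);t=np.array(M["t"]);c=-R.T@t
    d=np.c_[(px[:,0]-M["cx"])/M["fx"],(px[:,1]-M["cy"])/M["fy"],np.ones(len(px))]@R
    return (c+d*((z-c[2])/d[:,2])[:,None])[:,:2]
def cr(p,x,y,s): return np.array(p)/s+[x-.5+.5/s,y-.5+.5/s]
def pose(name,p,z):
    P=w(p,z);e=[P[(i+1)%len(P)]-P[i] for i in range(len(P))]
    print(name,"c",P.mean(0).round(4),"len",[round(float(np.linalg.norm(v))*1e3) for v in e],"ang",[round(float(np.arctan2(v[1],v[0])),3) for v in e])
E
python3 - <<'E'
from h import *
pose("obl_tin",cr([(122,212),(285,178),(330,497),(160,530)],105,170,8),.09)
pose("sq_tin",cr([(240,210),(445,268),(395,475),(188,418)],295,180,8),.103)
pose("sq_coaster",cr([(122,118),(512,118),(510,508),(118,508)],205,230,8),.008)
pose("hex",cr([(405,65),(540,48),(632,167),(583,290),(452,303),(357,187)],320,240,5),.008)
pose("mug rim",cr([(165,290),(288,168),(412,290),(288,415)],205,230,8),.093)
print(w(cr([(445,105)],205,230,8),.075))
print("candle",w(cr([(78,252)],320,240,5),.034))
E
```

```text
obl_tin c [0.6045 0.3307] len [46, 91, 48, 91] ang [-1.386, -2.979, 1.74, 0.149]
sq_tin c [ 0.5722 -0.1143] len [58, 58, 58, 59] ang [-1.877, 2.862, 1.275, -0.278]
sq_coaster c [0.4816 0.0912] len [115, 113, 114, 113] ang [-1.595, 3.118, 1.549, -0.012]
hex c [ 0.4577 -0.3139] len [64, 68, 62, 61, 67, 62] ang [-1.469, -2.542, 2.691, 1.646, 0.643, -0.432]
mug rim c [0.4835 0.091 ] len [47, 47, 47, 48] ang [-0.807, -2.364, 2.338, 0.768]
[[0.53456037 0.04870508]]
candle [[ 0.4273104  -0.11711619]]
```

View pics/c_e.png

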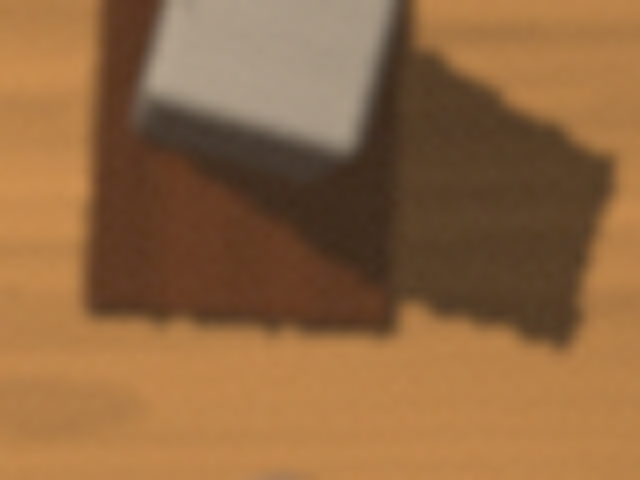

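View pics/c_f.png

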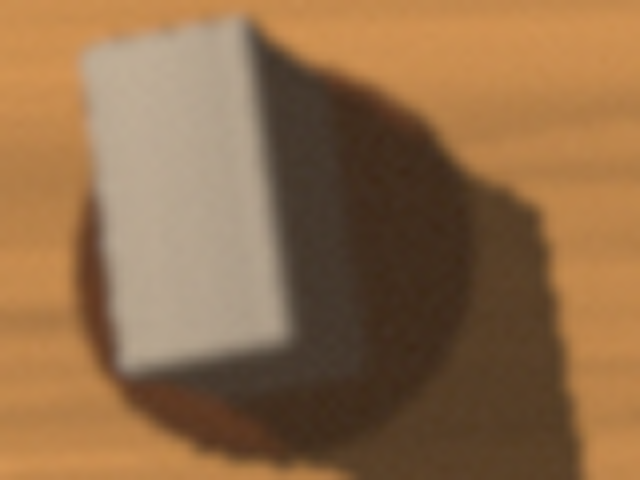

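```bash
python3 - <<'E'
from h import *
from scipy.optimize import least_squares
import numpy as np
pose("obl_coaster",np.vstack([cr([(155,98),(457,118)],295,180,8),cr([(394,325),(86,310)],300,220,8)]),.008)
P=w(cr([(77,260),(92,190),(120,385),(200,450),(285,462),(472,245),(460,320),(430,118),(345,72)],110,190,8),.008)
f=least_squares(lambda c:np.hypot(*(P-c[:2]).T)-.06,[.57,.3]);print("round",f.x,(f.fun*1e3).round(1))
f=least_squares(lambda c:np.hypot(*(P-c[:2]).T)-c[2],[.57,.3,.06]);print("round free",f.x)
print("matchbox",w([(242,187)],.015))
E
```

```text
obl_coaster c [ 0.5772 -0.1164] len [90, 157, 90, 159] ang [-1.664, 3.052, 1.499, -0.088]
round [0.5976576  0.32891969] [-0.4  0.  -1.4  0.6  1.1 -1.2 -1.   1.5 -0.6]
round free [0.59761555 0.32891144 0.05982059]
matchbox [[0.67500653 0.09337649]]
```

```bash
cat > go.py <<'E'
import sys,math
import numpy as np
from scipy.spatial.transform import Rotation as Ro
from station import ctrl
# target x y z [yaw]
a=[float(v) for v in sys.argv[1:]]
o=ctrl.get_obs();R=Ro.from_euler("xyz",o["eef_rot"]).as_matrix()
d=R.T@(np.array(a[:3])-o["ee_pos"])*1e3
yaw=o["eef_rot"][2]
print("t",round(o["time_s"],2),"at",o["ee_pos"].round(4),"yaw",round(yaw,3),"F",o["force"].round(1),"w",round(o["grip_width"]*1e3,1))
print("shift mm",d.round(1),"norm",round(float(np.linalg.norm(d))))
for n in (5,10,15): print(n,(d/n).round(1))
if len(a)>3:
    s=-(a[3]-yaw);s=(s+math.pi)%(2*math.pi)-math.pi;print("spin",round(s,3),"(q6",round(o['qpos'][5],2),")")
E
python3 go.py .572 -.114 .227 2.85
```

```text
t 0.15 at [0.19  0.516 0.227] yaw 2.789 F [ 0.2 -0.6  0.1] w 94.1
shift mm [-5.762e+02 -4.592e+02  4.000e-01] norm 737
5 [-1.152e+02 -9.180e+01  1.000e-01]
10 [-57.6 -45.9   0. ]
15 [-38.4 -30.6   0. ]
spin -0.061 (q6 -0.07 )
```

```bash
python3 -m creep '{"xyz":[[-38.4,-30.6,0],[-38.4,-30.6,0],[-38.4,-30.6,0],[-38.4,-30.6,0],[-38.4,-30.6,0]],"spin":[0,0,0,0,0]}' 94 20
python3 -m creep '{"xyz":[[-38.4,-30.6,0],[-38.4,-30.6,0],[-38.4,-30.6,0],[-38.4,-30.6,0],[-38.4,-30.6,0]],"spin":[0,0,0,0,0]}'
python3 -m creep '{"xyz":[[-38.4,-30.6,0],[-38.4,-30.6,0],[-38.4,-30.6,0],[-38.4,-30.6,0],[-38.4,-30.6,0]],"spin":[0,0,0,0,0]}'
python3 -m creep '{"xyz":[[0,0,0],[0,0,0]],"spin":[-0.061,0]}'
python3 go.py .572 -.114 .058 2.85
python3 - <<'E'
from station import ctrl
import cv2
for n in ["wrist","top"]: cv2.imwrite(f"pics/{n}1.png",ctrl.camera(n)[:,:,::-1])
E
```

```text
time_s: 0.78
ee_pos: [0.3178, 0.3048, 0.2274]
eef_rot: [-3.142, 0.0, 2.789]
force: [0.0, -0.3, 0.4]
grip_width: 0.0938
time_s: 1.4
ee_pos: [0.4452, 0.0947, 0.2275]
eef_rot: [3.142, 0.0, 2.789]
force: [0.4, -0.2, 0.3]
grip_width: 0.0939
time_s: 2.02
ee_pos: [0.5726, -0.1151, 0.2272]
eef_rot: [3.142, -0.0, 2.789]
force: [0.1, 0.5, 1.0]
grip_width: 0.094
time_s: 2.28
ee_pos: [0.5719, -0.1139, 0.227]
eef_rot: [-3.142, -0.001, 2.849]
force: [-0.3, -0.2, 0.5]
grip_width: 0.094
t 2.27 at [ 0.5719 -0.1139  0.227 ] yaw 2.849 F [-0.3 -0.2  0.5] w 94.0
shift mm [-3.00e-01 -1.00e-01  1.69e+02] norm 169
5 [-0.1 -0.  33.8]
10 [-0.  -0.  16.9]
15 [-0.  -0.  11.3]
spin -0.001 (q6 -1.54 )
```

View pics/wrist1.png

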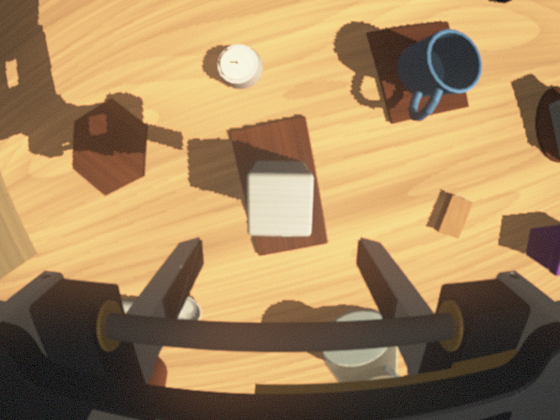

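View pics/top1.png

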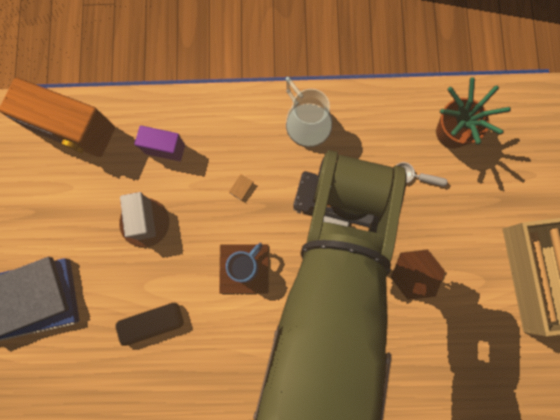

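Wrist view: tin lid is square to the jaws, corners about (249,175)–(313,237). Check with the fisheye model.

```bash
cat >> h.py <<'E'
def ww(px,z,M=None):
    M=M or ctrl.camera_model("wrist")
    px=np.atleast_2d(px).astype(float);R=np.array(M["R"]);t=np.array(M["t"]);c=-R.T@t
    v=(px-[M["cx"],M["cy"]])/M["fx"];r=np.hypot(*v.T)
    d=np.c_[v*(np.sin(r)/r)[:,None],np.cos(r)]@R
    return (c+d*((z-c[2])/d[:,2])[:,None])[:,:2]
E
python3 - <<'E'
from h import *
M=ctrl.camera_model("wrist");print(-np.array(M["R"]).T@M["t"])
P=ww([(249,175),(313,173),(313,236),(248,237)],.103);print(P,P.mean(0))
C=ww([(229,130),(306,115),(327,242),(260,255)],.008);print("oblC",C.mean(0))
C=ww([(74,140),(110,97),(147,128),(146,172),(110,194),(73,170)],.008);print("hex",C.mean(0))
C=ww([(367,33),(447,22),(468,106),(391,123)],.008);print("sqC",C.mean(0))
E
```

```text
[ 0.49661459 -0.08995137  0.38437997]
[[ 0.53637661 -0.1298926 ]
 [ 0.55078252 -0.0754539 ]
 [ 0.60773995 -0.09081124]
 [ 0.59139389 -0.1488643 ]] [ 0.57157324 -0.11125551]
oblC [ 0.57571979 -0.11189398]
hex [ 0.46320414 -0.30815891]
sqC [0.4812457  0.09396339]
```

```bash
python3 -m creep '{"xyz":[[0,0,34],[0,0,34],[0,0,34],[0,0,34],[0,0,33]],"spin":[0,0,0,0,0]}'
python3 -m creep '{"xyz":[[0,0,0],[0,0,0],[0,0,0],[0,0,0],[0,0,0]],"spin":[0,0,0,0,0]}' 40 25
python3 -m creep '{"xyz":[[0,0,0],[0,0,0],[0,0,0]],"spin":[0,0,0]}'
python3 go.py .46 -.312 .227 2.85
```

```text
time_s: 3.0
ee_pos: [0.5719, -0.113, 0.0577]
eef_rot: [3.142, 0.0, 2.849]
force: [0.6, -0.4, 0.6]
grip_width: 0.094
time_s: 3.62
ee_pos: [0.5725, -0.1138, 0.0596]
eef_rot: [3.141, 0.002, 2.85]
force: [-2.3, -0.7, 6.9]
grip_width: 0.0597
time_s: 4.0
ee_pos: [0.5725, -0.1138, 0.0596]
eef_rot: [3.141, 0.002, 2.85]
force: [-1.3, 0.8, 7.3]
grip_width: 0.0599
t 4.0 at [ 0.5725 -0.1138  0.0596] yaw 2.85 F [-1.3  0.8  7.3] w 59.9
shift mm [  50.4 -222.2 -167.5] norm 283
5 [ 10.1 -44.4 -33.5]
10 [  5.  -22.2 -16.8]
15 [  3.4 -14.8 -11.2]
spin -0.0 (q6 -1.54 )
```

```bash
python3 -m creep '{"xyz":[[0,0,-10],[0,0,-20],[0,0,-20]],"spin":[0,0,0]}'
python3 - <<'E'
from station import ctrl
import cv2
for n in ["wrist","side"]: cv2.imwrite(f"pics/{n}2.png",ctrl.camera(n)[:,:,::-1])
E
```

```text
time_s: 4.38
ee_pos: [0.5718, -0.1136, 0.1094]
eef_rot: [-3.142, -0.0, 2.85]
force: [-0.3, 0.5, -2.4]
grip_width: 0.06
```

View pics/side2.png

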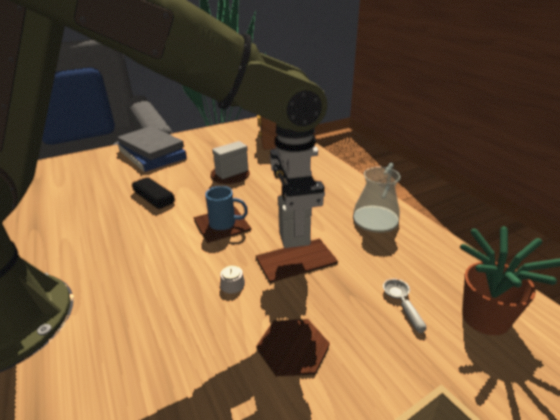

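View pics/wrist2.png

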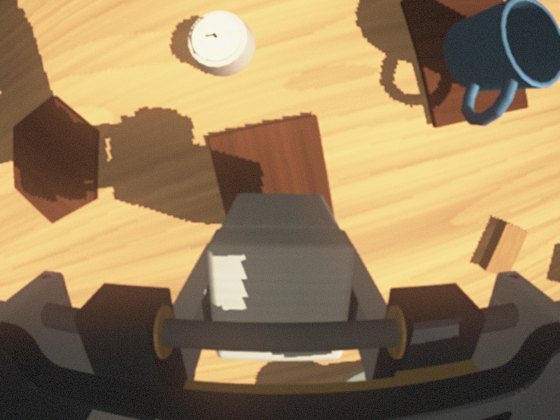

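```bash
python3 -m creep '{"xyz":[[5,-22,-16],[5,-22,-16],[5,-22,-8],[5,-22,0],[5,-22,0]],"spin":[0,0,0,0,0]}'
python3 -m creep '{"xyz":[[5,-22,0],[5,-22,0],[5,-22,0],[5,-22,0],[5,-22,0]],"spin":[0,0,0,0,0]}'
python3 -m creep '{"xyz":[[0,0,0]],"spin":[0]}'
python3 go.py .46 -.312 .062 2.85
python3 - <<'E'
from station import ctrl
import cv2
for n in ["wrist"]: cv2.imwrite(f"pics/{n}3.png",ctrl.camera(n)[:,:,::-1])
E
```

```text
time_s: 5.1
ee_pos: [0.5157, -0.2123, 0.1478]
eef_rot: [3.141, -0.001, 2.85]
force: [0.2, 0.1, -2.6]
grip_width: 0.06
time_s: 5.72
ee_pos: [0.4601, -0.3104, 0.1477]
eef_rot: [3.141, -0.001, 2.85]
force: [-0.5, -0.3, -2.3]
grip_width: 0.0601
time_s: 5.85
ee_pos: [0.46, -0.3106, 0.1478]
eef_rot: [3.141, -0.001, 2.848]
force: [-0.7, 1.4, -3.1]
grip_width: 0.06
t 5.85 at [ 0.46   -0.3106  0.1478] yaw 2.848 F [-0.7  1.4 -3.1] w 60.0
shift mm [-0.4 -1.3 85.8] norm 86
5 [-0.1 -0.3 17.2]
10 [-0.  -0.1  8.6]
15 [-0.  -0.1  5.7]
spin -0.002 (q6 -1.94 )
```

View pics/wrist3.png

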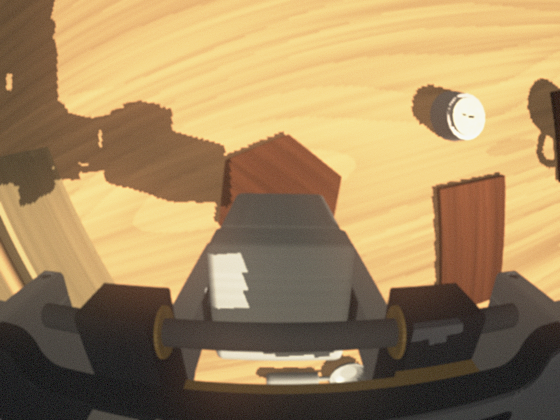

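Hex tile sits squarely under the tin (vertices 229–340 px, apex (284,134)). Lower, watching the force.

```bash
python3 -m creep '{"xyz":[[0,0,20],[0,0,20],[0,0,20],[0,0,15],[0,0,8]],"spin":[0,0,0,0,0]}'
python3 -m creep '{"xyz":[[0,0,2],[0,0,1]],"spin":[0,0]}'
```

```text
time_s: 6.52
ee_pos: [0.4609, -0.3094, 0.0646]
eef_rot: [3.141, -0.001, 2.85]
force: [-0.1, -0.7, -2.8]
grip_width: 0.0598
time_s: 6.78
ee_pos: [0.461, -0.3101, 0.0629]
eef_rot: [-3.141, 0.001, 2.85]
force: [-0.9, -1.1, -1.5]
grip_width: 0.0602
```

```bash
python3 -m creep '{"xyz":[[0,0,1],[0,0,1]],"spin":[0,0]}'
python3 -m creep '{"xyz":[[0,0,1],[0,0,0]],"spin":[0,0]}'
```

```text
time_s: 7.02
ee_pos: [0.4609, -0.31, 0.0607]
eef_rot: [-3.141, 0.0, 2.85]
force: [0.4, 0.9, -1.7]
grip_width: 0.0597
time_s: 7.28
ee_pos: [0.4609, -0.31, 0.0597]
eef_rot: [-3.141, 0.0, 2.85]
force: [0.4, -0.5, 0.1]
grip_width: 0.06
```

```bash
python3 -m creep '{"xyz":[[0,0,1],[0,0,0]],"spin":[0,0]}'
python3 -m creep '{"xyz":[[0,0,0],[0,0,0],[0,0,0],[0,0,0]],"spin":[0,0,0,0]}' 94
python3 -m creep '{"xyz":[[0,0,-30],[0,0,-35],[0,0,-35],[0,0,-35],[0,0,-33]],"spin":[0,0,0,0,0]}'
python3 go.py .603 .330 .227 3.30
python3 - <<'E'
from station import ctrl
import cv2
for n in ["wrist"]: cv2.imwrite(f"pics/{n}4.png",ctrl.camera(n)[:,:,::-1])
E
```

```text
time_s: 7.52
ee_pos: [0.4611, -0.3103, 0.0596]
eef_rot: [-3.141, 0.001, 2.85]
force: [-3.8, 1.4, 11.3]
grip_width: 0.0596
time_s: 8.02
ee_pos: [0.4608, -0.3099, 0.0584]
eef_rot: [3.142, -0.0, 2.85]
force: [0.3, -0.1, -0.2]
grip_width: 0.0929
time_s: 8.65
ee_pos: [0.4607, -0.3099, 0.2277]
eef_rot: [-3.141, 0.0, 2.85]
force: [0.2, 0.2, 0.1]
grip_width: 0.0938
t 8.65 at [ 0.4607 -0.3099  0.2277] yaw 2.85 F [0.2 0.2 0.1] w 93.8
shift mm [4.780e+01 6.538e+02 6.000e-01] norm 656
5 [9.600e+00 1.308e+02 1.000e-01]
10 [ 4.8 65.4  0.1]
15 [ 3.2 43.6  0. ]
spin -0.45 (q6 -1.94 )
```

View pics/wrist4.png

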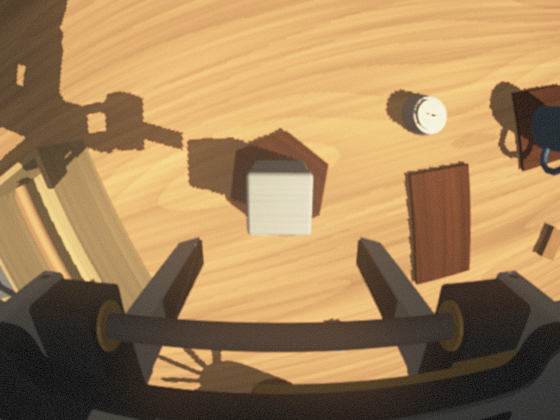

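The tin stands on the hex tile upright. On to the oblong tin.

```bash
python3 -m creep '{"xyz":[[3.2,43.6,0],[3.2,43.6,0],[3.2,43.6,0],[3.2,43.6,0],[3.2,43.6,0]],"spin":[0,0,0,0,0]}'
python3 -m creep '{"xyz":[[3.2,43.6,0],[3.2,43.6,0],[3.2,43.6,0],[3.2,43.6,0],[3.2,43.6,0]],"spin":[0,0,0,0,0]}'
python3 -m creep '{"xyz":[[3.2,43.6,0],[3.2,43.6,0],[3.2,43.6,0],[3.2,43.6,0],[3.2,43.6,0]],"spin":[0,0,0,0,0]}'
python3 -m creep '{"xyz":[[0,0,0],[0,0,0],[0,0,0],[0,0,0]],"spin":[-0.15,-0.15,-0.15,0]}'
python3 go.py .603 .330 .051 3.30
python3 - <<'E'
from station import ctrl
import cv2
for n in ["wrist"]: cv2.imwrite(f"pics/{n}5.png",ctrl.camera(n)[:,:,::-1])
E
```

```text
time_s: 9.32
ee_pos: [0.5083, -0.0952, 0.2264]
eef_rot: [-3.142, 0.0, 2.85]
force: [0.2, -0.8, 0.6]
grip_width: 0.0941
time_s: 9.95
ee_pos: [0.5557, 0.1183, 0.2263]
eef_rot: [-3.142, 0.0, 2.85]
force: [0.2, -0.7, -0.4]
grip_width: 0.0941
time_s: 10.58
ee_pos: [0.6031, 0.3317, 0.2262]
eef_rot: [-3.141, -0.0, 2.85]
force: [0.1, -0.4, 0.5]
grip_width: 0.0941
time_s: 11.08
ee_pos: [0.6029, 0.3302, 0.2261]
eef_rot: [-3.141, -0.0, -2.984]
force: [-0.0, 0.8, 0.7]
grip_width: 0.0941
t 11.07 at [0.6029 0.3302 0.2261] yaw -2.984 F [-0.   0.8  0.7] w 94.1
shift mm [-1.000e-01 -2.000e-01  1.751e+02] norm 175
5 [-0. -0. 35.]
10 [-0.  -0.  17.5]
15 [-0.  -0.  11.7]
spin -0.001 (q6 -1.28 )
```

View pics/wrist5.png

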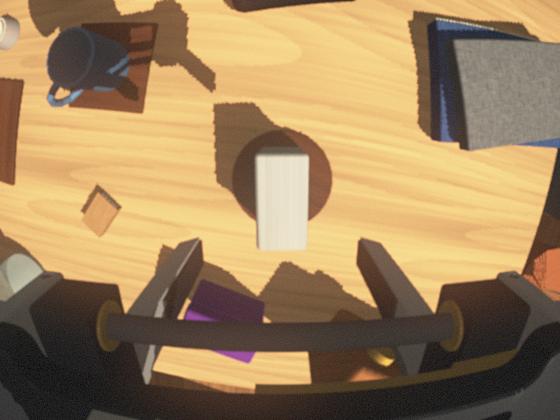

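```bash
python3 - <<'E'
from h import *
P=ww([(256,152),(306,153),(308,248),(257,250)],.09);print(P,P.mean(0))
C=ww([(233,178),(331,175),(281,130),(283,227)],.008);print("round",C,C[:2].mean(0))
E
```

```text
[[0.55873827 0.30252581]
 [0.55255579 0.34731347]
 [0.64318006 0.36560632]
 [0.65304789 0.316621  ]] [0.6018805  0.33301665]
round [[0.60254427 0.27538784]
 [0.58087285 0.38898624]
 [0.53847106 0.32253544]
 [0.65343395 0.34330245]] [0.59170856 0.33218704]
```

```bash
python3 -m creep '{"xyz":[[0,0,35],[0,0,35],[0,0,35],[0,0,35],[0,0,35]],"spin":[0,0,0,0,0]}'
python3 -m creep '{"xyz":[[0,0,0],[0,0,0],[0,0,0],[0,0,0],[0,0,0]],"spin":[0,0,0,0,0]}' 35 25
python3 -m creep '{"xyz":[[0,0,0],[0,0,0],[0,0,0]],"spin":[0,0,0]}'
python3 -m creep '{"xyz":[[0,0,-10],[0,0,-20],[0,0,-20]],"spin":[0,0,0]}'
python3 -m creep '{"xyz":[[0,0,-40],[0,0,-30],[0,0,-20],[0,0,0]],"spin":[0,0,0,0]}'
python3 go.py .576 -.115 .19 3.05
python3 - <<'E'
from station import ctrl
import cv2
for n in ["wrist"]: cv2.imwrite(f"pics/{n}6.png",ctrl.camera(n)[:,:,::-1])
E
```

```text
time_s: 11.75
ee_pos: [0.6029, 0.3301, 0.0503]
eef_rot: [3.142, 0.0, -2.987]
force: [0.8, -0.1, 0.1]
grip_width: 0.0939
time_s: 12.38
ee_pos: [0.6032, 0.3304, 0.0521]
eef_rot: [3.141, 0.001, -2.983]
force: [-0.7, 1.1, 3.2]
grip_width: 0.0501
time_s: 12.75
ee_pos: [0.6032, 0.3304, 0.0521]
eef_rot: [3.141, 0.001, -2.983]
force: [-1.8, 0.4, 5.9]
grip_width: 0.0502
time_s: 13.12
ee_pos: [0.6031, 0.3302, 0.1032]
eef_rot: [3.141, 0.001, -2.983]
force: [-0.1, 0.6, -2.4]
grip_width: 0.05
time_s: 13.62
ee_pos: [0.6035, 0.3305, 0.1943]
eef_rot: [3.14, 0.004, -2.983]
force: [-0.4, 0.6, -2.5]
grip_width: 0.0499
t 13.62 at [0.6035 0.3305 0.1943] yaw -2.983 F [-0.4  0.6 -2.5] w 49.9
shift mm [  97.3 -435.6    3.4] norm 446
5 [ 19.5 -87.1   0.7]
10 [  9.7 -43.6   0.3]
15 [  6.5 -29.    0.2]
spin 0.25 (q6 -1.28 )
```

View pics/wrist6.png

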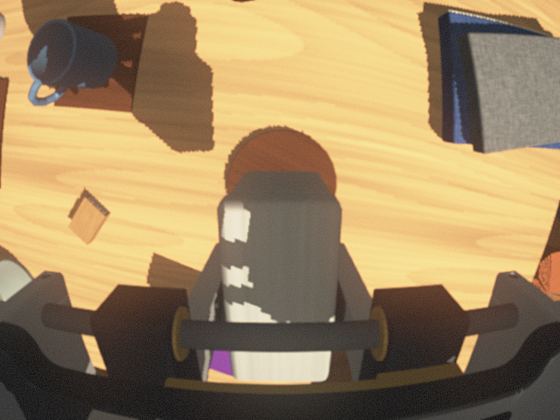

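```bash
python3 -m creep '{"xyz":[[6.5,-29,0],[6.5,-29,0],[6.5,-29,0],[6.5,-29,0],[6.5,-29,0]],"spin":[0,0,0,0,0]}'
python3 -m creep '{"xyz":[[6.5,-29,0],[6.5,-29,0],[6.5,-29,0],[6.5,-29,0],[6.5,-29,0]],"spin":[0,0,0,0,0]}'
python3 -m creep '{"xyz":[[6.5,-29,0],[6.5,-29,0],[6.5,-29,0],[6.5,-29,0],[6.5,-29,0]],"spin":[0,0,0,0,0]}'
python3 -m creep '{"xyz":[[0,0,20],[0,0,20],[0,0,20],[0,0,0]],"spin":[0.1,0.1,0.05,0]}'
python3 go.py .576 -.115 .0535 3.05
python3 - <<'E'
from station import ctrl
import cv2
for n in ["wrist","side"]: cv2.imwrite(f"pics/{n}7.png",ctrl.camera(n)[:,:,::-1])
E
```

```text
time_s: 14.3
ee_pos: [0.5931, 0.1808, 0.1903]
eef_rot: [-3.141, -0.002, -2.983]
force: [0.4, 0.8, -2.9]
grip_width: 0.0499
time_s: 14.92
ee_pos: [0.5839, 0.0326, 0.1904]
eef_rot: [3.141, -0.002, -2.983]
force: [0.9, -0.4, -1.3]
grip_width: 0.0497
time_s: 15.55
ee_pos: [0.5746, -0.1156, 0.1905]
eef_rot: [3.141, -0.002, -2.983]
force: [0.8, -0.1, -2.0]
grip_width: 0.0497
time_s: 16.05
ee_pos: [0.5741, -0.1145, 0.1294]
eef_rot: [3.141, -0.004, 3.05]
force: [-0.7, -0.3, -1.3]
grip_width: 0.0497
t 16.05 at [ 0.5741 -0.1145  0.1294] yaw 3.05 F [-0.7 -0.3 -1.3] w 49.7
shift mm [-2.2 -0.4 75.9] norm 76
5 [-0.4 -0.1 15.2]
10 [-0.2 -0.   7.6]
15 [-0.1 -0.   5.1]
spin 0.0 (q6 -1.74 )
```

View pics/wrist7.png

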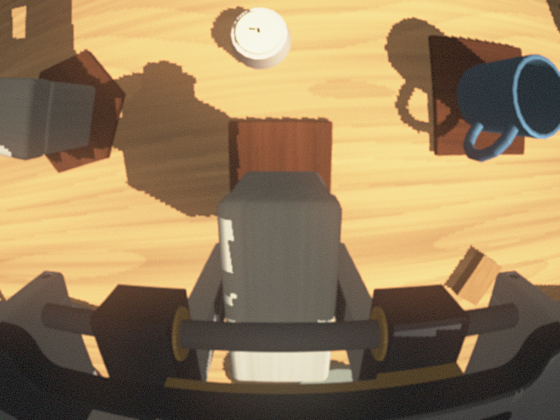

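View pics/side7.png

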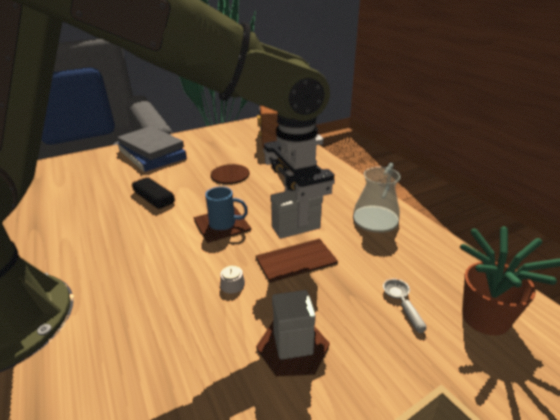

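```bash
python3 -m creep '{"xyz":[[-2,0,20],[0,0,20],[0,0,15],[0,0,12],[0,0,6]],"spin":[0,0,0,0,0]}'
python3 -m creep '{"xyz":[[0,0,2],[0,0,0]],"spin":[0,0]}'
```

```text
time_s: 16.77
ee_pos: [0.5771, -0.1149, 0.0577]
eef_rot: [3.142, -0.001, 3.05]
force: [0.6, 0.4, -1.9]
grip_width: 0.0498
time_s: 17.02
ee_pos: [0.5774, -0.1149, 0.0568]
eef_rot: [-3.142, 0.001, 3.05]
force: [0.1, 0.6, -2.1]
grip_width: 0.0498
```

```bash
python3 -m creep '{"xyz":[[0,0,1.5],[0,0,1]],"spin":[0,0]}'
python3 -m creep '{"xyz":[[0,0,1],[0,0,0]],"spin":[0,0]}'
```

```text
time_s: 17.27
ee_pos: [0.5773, -0.1149, 0.0541]
eef_rot: [-3.142, 0.0, 3.05]
force: [0.1, 0.7, -1.8]
grip_width: 0.05
time_s: 17.52
ee_pos: [0.5772, -0.1149, 0.0529]
eef_rot: [3.142, -0.0, 3.05]
force: [0.8, 0.5, -1.9]
grip_width: 0.0501
```

```bash
python3 -m creep '{"xyz":[[0,0,1],[0,0,0]],"spin":[0,0]}'
python3 -m creep '{"xyz":[[0,0,0.7],[0,0,0]],"spin":[0,0]}'
```

```text
time_s: 17.77
ee_pos: [0.5773, -0.1149, 0.0521]
eef_rot: [-3.142, 0.0, 3.05]
force: [-1.4, -0.2, 0.7]
grip_width: 0.0499
time_s: 18.02
ee_pos: [0.5774, -0.1149, 0.0521]
eef_rot: [-3.142, 0.001, 3.05]
force: [-4.2, 1.7, 8.5]
grip_width: 0.0501
```

Contact. Release, rise, go to the mug.

```bash
python3 -m creep '{"xyz":[[0,0,0],[0,0,0],[0,0,0],[0,0,0]],"spin":[0,0,0,0]}' 94
python3 -m creep '{"xyz":[[0,0,-30],[0,0,-35],[0,0,-35],[0,0,-35],[0,0,-40]],"spin":[0,0,0,0,0]}'
python3 go.py .483 .091 .227 2.45
python3 - <<'E'
from station import ctrl
import cv2
for n in ["wrist"]: cv2.imwrite(f"pics/{n}8.png",ctrl.camera(n)[:,:,::-1])
E
```

```text
time_s: 18.52
ee_pos: [0.5772, -0.1149, 0.0512]
eef_rot: [-3.142, -0.0, 3.05]
force: [-0.7, 1.0, -0.5]
grip_width: 0.0859
time_s: 19.15
ee_pos: [0.5769, -0.1148, 0.2271]
eef_rot: [3.141, -0.001, 3.05]
force: [-0.1, 0.3, 0.2]
grip_width: 0.0943
t 19.15 at [ 0.5769 -0.1148  0.2271] yaw 3.05 F [-0.1  0.3  0.2] w 94.3
shift mm [112.4 196.4   0.2] norm 226
5 [22.5 39.3  0. ]
10 [11.2 19.6  0. ]
15 [ 7.5 13.1  0. ]
spin 0.6 (q6 -1.74 )
```

View pics/wrist8.png

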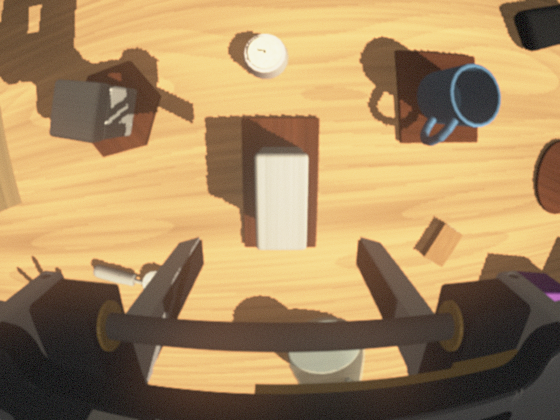

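```bash
python3 - <<'E'
from h import *
P=ww([(256,152),(306,152),(308,248),(257,250)],.09);print(P.mean(0))
C=ww([(243,117),(319,116),(316,246),(244,246)],.008);print(C.mean(0))
E
python3 -m creep '{"xyz":[[22.5,39.3,0],[22.5,39.3,0],[22.5,39.3,0],[22.5,39.3,0],[22.5,39.3,0]],"spin":[0,0,0,0,0]}'
python3 -m creep '{"xyz":[[0,0,0],[0,0,0],[0,0,0],[0,0,0],[0,0,0]],"spin":[0.15,0.15,0.15,0.15,0]}'
python3 - <<'E'
from station import ctrl
import cv2
for n in ["wrist"]: cv2.imwrite(f"pics/{n}9.png",ctrl.camera(n)[:,:,::-1])
E
python3 go.py .483 .091 .055 2.45
```

```text
[ 0.58059978 -0.1125846 ]
[ 0.57973448 -0.11361943]
time_s: 19.82
ee_pos: [0.4824, 0.0923, 0.2262]
eef_rot: [3.142, 0.0, 3.05]
force: [0.0, 0.4, 1.4]
grip_width: 0.094
time_s: 20.45
ee_pos: [0.4832, 0.0911, 0.2262]
eef_rot: [3.142, 0.0, 2.451]
force: [0.6, -0.9, -0.5]
grip_width: 0.0941
t 20.5 at [0.4832 0.0911 0.2262] yaw 2.453 F [0.7 0.7 0.6] w 93.7
shift mm [ 1.000e-01 -2.000e-01  1.712e+02] norm 171
5 [ 0.  -0.  34.2]
10 [ 0.  -0.  17.1]
15 [ 0.  -0.  11.4]
spin 0.003 (q6 -0.77 )
```

View pics/wrist9.png

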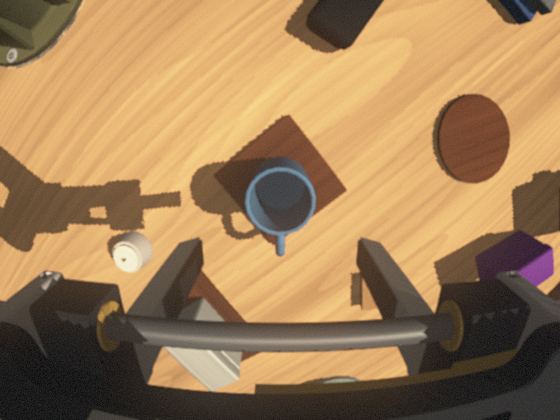

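```bash
python3 - <<'E'
from h import *
from scipy.optimize import least_squares
P=ww([(438,137),(510,135),(470,94),(475,182),(447,167),(502,165),(501,107),(446,113)],.008)
f=least_squares(lambda c:np.hypot(*(P-c[:2]).T)-.06,[.57,.3]);print("round",f.x,(f.fun*1e3).round(1))
P=ww([(246,200),(315,200),(281,166),(281,234)],.093);print("mug",P.mean(0))
E
python3 -m creep '{"xyz":[[0,0,34],[0,0,34],[0,0,34],[0,0,34],[0,0,34]],"spin":[0,0,0,0,0]}'
python3 -m creep '{"xyz":[[0,0,0],[0,0,0],[0,0,0],[0,0,0],[0,0,0]],"spin":[0,0,0,0,0]}' 50 30
python3 -m creep '{"xyz":[[0,0,0],[0,0,0],[0,0,0]],"spin":[0,0,0]}'
python3 -m creep '{"xyz":[[0,0,-10],[0,0,-20],[0,0,-20]],"spin":[0,0,0]}'
python3 -m creep '{"xyz":[[0,0,-40],[0,0,-30],[0,0,-15],[0,0,0]],"spin":[0,0,0,0]}'
python3 - <<'E'
from station import ctrl
import cv2
for n in ["wrist","top"]: cv2.imwrite(f"pics/{n}10.png",ctrl.camera(n)[:,:,::-1])
E
python3 go.py .596 .330 .19 2.45
```

```text
round [0.59520644 0.33361913] [ 1.1 -0.3 -1.5 -1.3 -0.1 -1.1  0.5 -1.8]
mug [0.48122395 0.09491274]
time_s: 21.12
ee_pos: [0.4832, 0.0911, 0.0552]
eef_rot: [3.141, 0.0, 2.454]
force: [0.9, 0.6, 0.3]
grip_width: 0.0941
time_s: 21.75
ee_pos: [0.4838, 0.0911, 0.0575]
eef_rot: [3.14, 0.001, 2.45]
force: [-0.8, 0.2, 7.7]
grip_width: 0.0646
time_s: 22.12
ee_pos: [0.4838, 0.0911, 0.0575]
eef_rot: [3.14, 0.001, 2.45]
force: [-2.0, 0.2, 7.5]
grip_width: 0.0642
time_s: 22.5
ee_pos: [0.4831, 0.0911, 0.1074]
eef_rot: [3.142, 0.0, 2.45]
force: [-1.0, -0.4, -2.4]
grip_width: 0.0642
time_s: 23.0
ee_pos: [0.4833, 0.0911, 0.1917]
eef_rot: [3.141, 0.001, 2.45]
force: [-0.3, -0.5, -2.4]
grip_width: 0.0645
t 23.1 at [0.4827 0.091  0.1902] yaw 2.45 F [-0.  1. -2.] w 64.0
shift mm [ 65.2 256.3  -0. ] norm 264
5 [13.  51.3 -0. ]
10 [ 6.5 25.6 -0. ]
15 [ 4.3 17.1 -0. ]
spin -0.0 (q6 -0.77 )
```

View pics/wrist10.png

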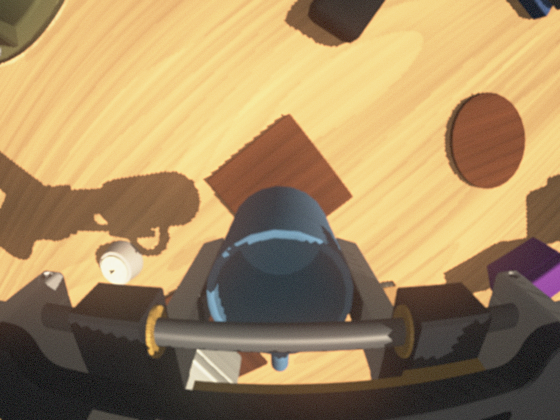

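View pics/top10.png

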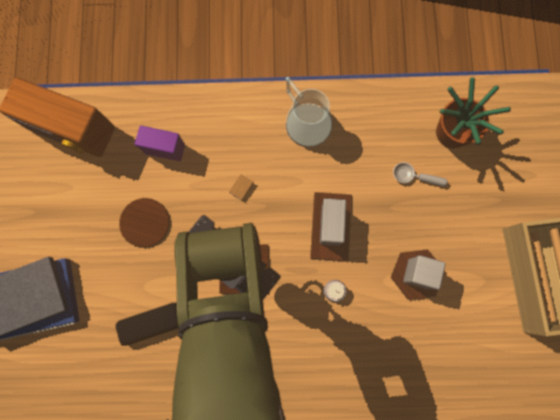

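```bash
python3 - <<'E'
from h import *
import cv2
im=cv2.imread("pics/top10.png")
cv2.imwrite("pics/c_g.png",cv2.resize(im[190:255,110:180],None,fx=8,fy=8,interpolation=cv2.INTER_CUBIC))
r=im[190:255,110:180].astype(int)
m=((r[:,:,2]<130)).astype(np.uint8)
n,l,s,c=cv2.connectedComponentsWithStats(m);k=1+s[1:,4].argmax();print(s[k],c[k]+[110,190],w([c[k]+[110,190]],.008))
E
```

```text
[  10    9   51   49 1976] [145.07591093 222.98582996] [[0.59485914 0.32634929]]
```

View pics/c_g.png

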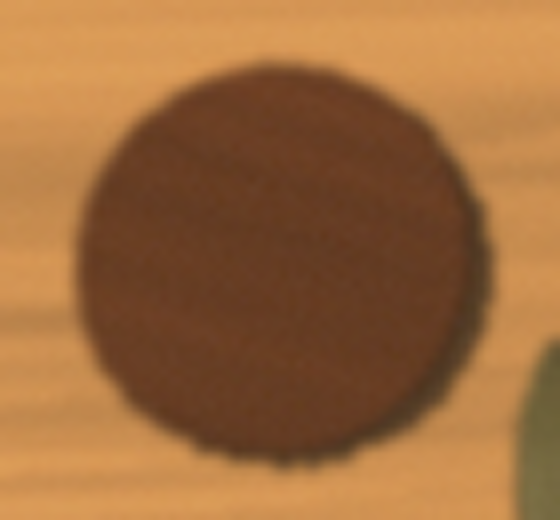

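```bash
python3 -m creep '{"xyz":[[6.5,25.6,0],[6.5,25.6,0],[6.5,25.6,0],[6.5,25.6,0],[6.5,25.6,0]],"spin":[0,0,0,0,0]}'
python3 -m creep '{"xyz":[[6.5,25.6,0],[6.5,25.6,0],[6.5,25.6,0],[6.5,25.6,0],[6.5,25.6,0]],"spin":[0,0,0,0,0]}'
python3 -m creep '{"xyz":[[0,0,20],[0,0,20],[0,0,20],[0,0,0]],"spin":[0,0,0,0]}'
python3 go.py .596 .330 .0595 2.45
python3 - <<'E'
from station import ctrl
import cv2
for n in ["wrist"]: cv2.imwrite(f"pics/{n}11.png",ctrl.camera(n)[:,:,::-1])
E
```

```text
time_s: 23.72
ee_pos: [0.5397, 0.2111, 0.1896]
eef_rot: [-3.139, -0.001, 2.45]
force: [0.1, -0.1, -1.3]
grip_width: 0.0644
time_s: 24.35
ee_pos: [0.5964, 0.3303, 0.1892]
eef_rot: [-3.139, -0.001, 2.45]
force: [-0.3, 0.5, -2.6]
grip_width: 0.064
time_s: 24.85
ee_pos: [0.5957, 0.3291, 0.1289]
eef_rot: [-3.138, -0.002, 2.449]
force: [0.2, 0.3, -2.4]
grip_width: 0.064
t 24.85 at [0.5957 0.3291 0.1289] yaw 2.449 F [ 0.2  0.3 -2.4] w 64.0
shift mm [ 0.2  1.1 69.4] norm 69
5 [ 0.   0.2 13.9]
10 [0.  0.1 6.9]
15 [0.  0.1 4.6]
spin -0.001 (q6 -0.43 )
```

View pics/wrist11.png

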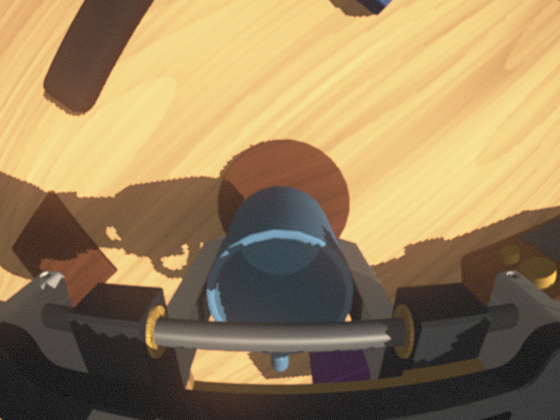

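```bash
python3 -m creep '{"xyz":[[0,1,20],[0,0,20],[0,0,15],[0,0,8],[0,0,3]],"spin":[0,0,0,0,0]}'
python3 -m creep '{"xyz":[[0,0,1],[0,0,0]],"spin":[0,0]}'
python3 -m creep '{"xyz":[[0,0,1],[0,0,0]],"spin":[0,0]}'
```

```text
time_s: 25.52
ee_pos: [0.597, 0.3304, 0.0648]
eef_rot: [-3.141, -0.0, 2.45]
force: [-0.5, 0.4, -1.9]
grip_width: 0.0637
time_s: 25.78
ee_pos: [0.5973, 0.3306, 0.0648]
eef_rot: [3.141, 0.0, 2.45]
force: [-1.4, -0.1, -2.5]
grip_width: 0.0641
time_s: 26.02
ee_pos: [0.5971, 0.3305, 0.0634]
eef_rot: [3.141, 0.0, 2.45]
force: [0.6, -0.5, -1.6]
grip_width: 0.0642
```

```bash
python3 -m creep '{"xyz":[[0,0,2],[0,0,2],[0,0,1],[0,0,0]],"spin":[0,0,0,0]}'
python3 -m creep '{"xyz":[[0,0,1],[0,0,0]],"spin":[0,0]}'
```

```text
time_s: 26.52
ee_pos: [0.597, 0.3305, 0.0581]
eef_rot: [-3.141, -0.0, 2.45]
force: [1.2, 0.6, -2.0]
grip_width: 0.0644
time_s: 26.78
ee_pos: [0.5972, 0.3305, 0.0576]
eef_rot: [3.141, 0.0, 2.45]
force: [-0.8, -0.2, 1.6]
grip_width: 0.064
```

```bash
python3 -m creep '{"xyz":[[0,0,0.7],[0,0,0]],"spin":[0,0]}'
python3 -m creep '{"xyz":[[0,0,0],[0,0,0],[0,0,0],[0,0,0],[0,0,0]],"spin":[0,0,0,0,0]}' 94
python3 -m creep '{"xyz":[[0,0,-30],[0,0,-35],[0,0,-35],[0,0,-35],[0,0,-35]],"spin":[0,0,0,0,0]}'
python3 - <<'E'
from station import ctrl
import cv2
for n in ["wrist"]: cv2.imwrite(f"pics/{n}12.png",ctrl.camera(n)[:,:,::-1])
E
python3 go.py .461 -.310 .227 2.85
```

```text
time_s: 27.02
ee_pos: [0.5972, 0.3305, 0.0576]
eef_rot: [3.141, 0.0, 2.45]
force: [-4.6, -2.7, 8.4]
grip_width: 0.0642
time_s: 27.65
ee_pos: [0.5971, 0.3305, 0.0565]
eef_rot: [-3.142, -0.0, 2.45]
force: [0.5, -0.2, -0.2]
grip_width: 0.0941
time_s: 28.28
ee_pos: [0.597, 0.3304, 0.2278]
eef_rot: [3.142, 0.0, 2.45]
force: [0.1, -0.4, 0.1]
grip_width: 0.0934
t 28.32 at [0.598  0.3309 0.2333] yaw 2.45 F [ 1.5 -0.2  4.7] w 93.6
shift mm [-303.4 -581.     3.5] norm 655
5 [ -60.7 -116.2    0.7]
10 [-30.3 -58.1   0.4]
15 [-20.2 -38.7   0.2]
spin -0.4 (q6 -0.43 )
```

View pics/wrist12.png

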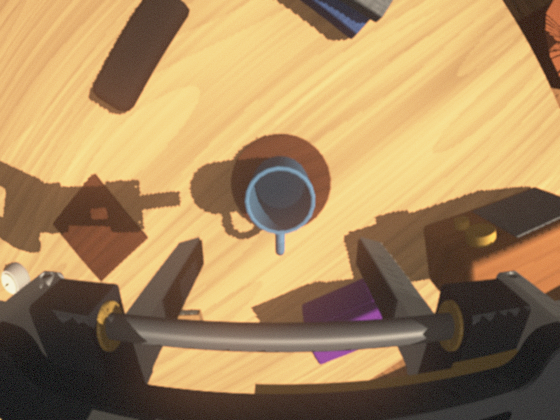

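Mug is upright on the round coaster. Back for the square tin.

```bash
python3 -m creep '{"xyz":[[-20.2,-38.7,0],[-20.2,-38.7,0],[-20.2,-38.7,0],[-20.2,-38.7,0],[-20.2,-38.7,0]],"spin":[0,0,0,0,0]}'
python3 -m creep '{"xyz":[[-20.2,-38.7,0],[-20.2,-38.7,0],[-20.2,-38.7,0],[-20.2,-38.7,0],[-20.2,-38.7,0]],"spin":[0,0,0,0,0]}'
python3 -m creep '{"xyz":[[-20.2,-38.7,0],[-20.2,-38.7,0],[-20.2,-38.7,0],[-20.2,-38.7,0],[-20.2,-38.7,0]],"spin":[0,0,0,0,0]}'
python3 -m creep '{"xyz":[[0,0,0],[0,0,0],[0,0,0],[0,0,0]],"spin":[-0.15,-0.15,-0.1,0]}'
python3 - <<'E'
from station import ctrl
import cv2
for n in ["wrist"]: cv2.imwrite(f"pics/{n}13.png",ctrl.camera(n)[:,:,::-1])
E
python3 go.py .461 -.310 .058 2.85
```

```text
time_s: 28.95
ee_pos: [0.551, 0.1157, 0.2265]
eef_rot: [3.141, 0.0, 2.45]
force: [0.0, -0.8, -0.2]
grip_width: 0.094
time_s: 29.58
ee_pos: [0.5053, -0.0978, 0.2266]
eef_rot: [3.141, 0.0, 2.45]
force: [1.0, -0.0, 0.5]
grip_width: 0.094
time_s: 30.2
ee_pos: [0.4596, -0.3113, 0.2266]
eef_rot: [3.142, 0.0, 2.45]
force: [0.0, -0.3, -0.5]
grip_width: 0.0939
time_s: 30.7
ee_pos: [0.4601, -0.3099, 0.2265]
eef_rot: [-3.142, 0.0, 2.849]
force: [0.5, -0.7, 0.1]
grip_width: 0.0937
t 30.75 at [ 0.4601 -0.3099  0.2265] yaw 2.848 F [0.  0.5 0.1] w 94.4
shift mm [-9.000e-01  1.000e-01  1.685e+02] norm 169
5 [-0.2  0.  33.7]
10 [-0.1  0.  16.9]
15 [-0.1  0.  11.2]
spin -0.002 (q6 -1.94 )
```

View pics/wrist13.png

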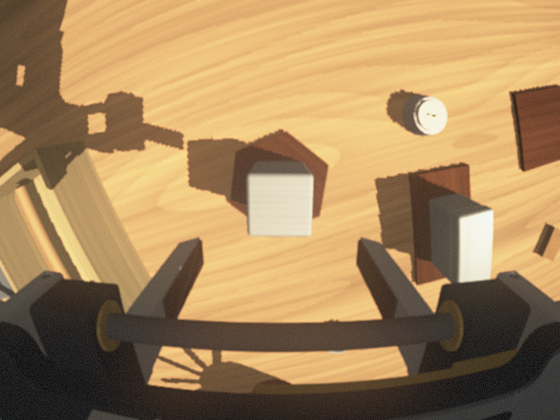

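```bash
python3 -m creep '{"xyz":[[-1,0,34],[0,0,34],[0,0,34],[0,0,34],[0,0,33]],"spin":[0,0,0,0,0]}'
python3 -m creep '{"xyz":[[0,0,0],[0,0,0],[0,0,0],[0,0,0],[0,0,0]],"spin":[0,0,0,0,0]}' 40 25
python3 -m creep '{"xyz":[[0,0,0],[0,0,0],[0,0,0]],"spin":[0,0,0]}'
python3 -m creep '{"xyz":[[0,0,-10],[0,0,-20],[0,0,-20]],"spin":[0,0,0]}'
python3 -m creep '{"xyz":[[0,0,-40],[0,0,-30],[0,0,-15],[0,0,0]],"spin":[0,0,0,0]}'
python3 go.py .4815 .092 .19 3.12
```

```text
time_s: 31.38
ee_pos: [0.461, -0.3101, 0.0565]
eef_rot: [-3.142, 0.0, 2.847]
force: [-0.0, -0.0, -0.2]
grip_width: 0.0939
time_s: 32.0
ee_pos: [0.4615, -0.3105, 0.0586]
eef_rot: [-3.141, 0.002, 2.85]
force: [-1.3, 0.2, 6.9]
grip_width: 0.0597
time_s: 32.38
ee_pos: [0.4615, -0.3105, 0.0586]
eef_rot: [-3.141, 0.002, 2.85]
force: [-0.7, 1.1, 7.1]
grip_width: 0.0595
time_s: 32.75
ee_pos: [0.4609, -0.3101, 0.1085]
eef_rot: [3.141, -0.0, 2.85]
force: [0.1, 1.0, -2.2]
grip_width: 0.0599
time_s: 33.25
ee_pos: [0.4612, -0.3102, 0.193]
eef_rot: [-3.141, 0.001, 2.85]
force: [0.1, -0.3, -2.6]
grip_width: 0.0596
t 33.25 at [ 0.4612 -0.3102  0.193 ] yaw 2.85 F [ 0.1 -0.3 -2.6] w 59.6
shift mm [ 96.2 391.1   2.8] norm 403
5 [19.2 78.2  0.6]
10 [ 9.6 39.1  0.3]
15 [ 6.4 26.1  0.2]
spin -0.27 (q6 -1.94 )
```

```bash
python3 -m creep '{"xyz":[[6.4,26.1,0],[6.4,26.1,0],[6.4,26.1,0],[6.4,26.1,0],[6.4,26.1,0]],"spin":[0,0,0,0,0]}'
python3 -m creep '{"xyz":[[6.4,26.1,0],[6.4,26.1,0],[6.4,26.1,0],[6.4,26.1,0],[6.4,26.1,0]],"spin":[0,0,0,0,0]}'
python3 -m creep '{"xyz":[[6.4,26.1,0],[6.4,26.1,0],[6.4,26.1,0],[6.4,26.1,0],[6.4,26.1,0]],"spin":[0,0,0,0,0]}'
python3 -m creep '{"xyz":[[0,0,20],[0,0,20],[0,0,20],[0,0,0]],"spin":[-0.1,-0.1,-0.07,0]}'
python3 - <<'E'
from station import ctrl
import cv2
for n in ["wrist"]: cv2.imwrite(f"pics/{n}14.png",ctrl.camera(n)[:,:,::-1])
E
python3 go.py .4815 .092 .0605 3.12
```

```text
time_s: 33.88
ee_pos: [0.4674, -0.1749, 0.191]
eef_rot: [3.141, -0.002, 2.85]
force: [0.8, -0.5, -2.1]
grip_width: 0.0597
time_s: 34.5
ee_pos: [0.4742, -0.0408, 0.1911]
eef_rot: [-3.141, -0.002, 2.85]
force: [0.8, 0.3, -2.9]
grip_width: 0.0594
time_s: 35.12
ee_pos: [0.4812, 0.0932, 0.1911]
eef_rot: [-3.141, -0.002, 2.85]
force: [-0.1, -0.7, -2.1]
grip_width: 0.0596
time_s: 35.62
ee_pos: [0.4805, 0.0923, 0.1304]
eef_rot: [-3.141, -0.005, 3.119]
force: [-0.1, 1.0, -2.0]
grip_width: 0.0601
t 35.67 at [0.4812 0.0923 0.1316] yaw 3.118 F [-0.1  0.3 -1.5] w 60.0
shift mm [-0.5 -0.3 71.1] norm 71
5 [-0.1 -0.1 14.2]
10 [-0.  -0.   7.1]
15 [-0.  -0.   4.7]
spin -0.002 (q6 -1.43 )
```

View pics/wrist14.png

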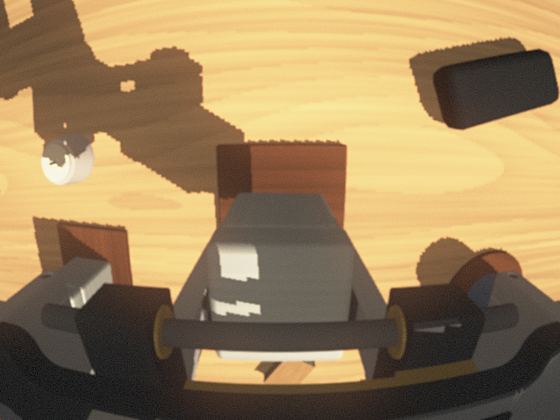

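Coaster edges (218–347 px) are parallel to and centred about the tin. Lower.

```bash
python3 -m creep '{"xyz":[[0,0,20],[0,0,20],[0,0,15],[0,0,8],[0,0,3]],"spin":[0,0,0,0,0]}'
python3 -m creep '{"xyz":[[0,0,1],[0,0,1],[0,0,0]],"spin":[0,0,0]}'
```

```text
time_s: 36.3
ee_pos: [0.4819, 0.0924, 0.0665]
eef_rot: [-3.142, 0.0, 3.119]
force: [0.3, -0.3, -2.7]
grip_width: 0.0599
time_s: 36.67
ee_pos: [0.4818, 0.0924, 0.0648]
eef_rot: [3.142, 0.0, 3.12]
force: [0.6, 0.2, -2.1]
grip_width: 0.0597
```

```bash
python3 -m creep '{"xyz":[[0,0,2],[0,0,2],[0,0,1],[0,0,0]],"spin":[0,0,0,0]}'
python3 -m creep '{"xyz":[[0,0,1],[0,0,0]],"spin":[0,0]}'
```

```text
time_s: 37.17
ee_pos: [0.4817, 0.0924, 0.0595]
eef_rot: [-3.142, -0.0, 3.12]
force: [-1.0, 0.7, -2.2]
grip_width: 0.0599
time_s: 37.42
ee_pos: [0.4818, 0.0924, 0.0586]
eef_rot: [3.142, 0.0, 3.12]
force: [-0.7, 0.0, -0.2]
grip_width: 0.0599
```

```bash
python3 -m creep '{"xyz":[[0,0,0.8],[0,0,0]],"spin":[0,0]}'
python3 -m creep '{"xyz":[[0,0,0],[0,0,0],[0,0,0],[0,0,0],[0,0,0]],"spin":[0,0,0,0,0]}' 94
python3 -m creep '{"xyz":[[0,0,-30],[0,0,-35],[0,0,-35],[0,0,-35],[0,0,-35]],"spin":[0,0,0,0,0]}'
python3 - <<'E'
from station import ctrl
import cv2
for n in ["wrist"]: cv2.imwrite(f"pics/{n}15.png",ctrl.camera(n)[:,:,::-1])
E
python3 go.py .25 .4 .24
```

```text
time_s: 37.67
ee_pos: [0.482, 0.0924, 0.0586]
eef_rot: [3.142, 0.001, 3.12]
force: [-4.0, -1.5, 11.1]
grip_width: 0.0599
time_s: 38.3
ee_pos: [0.4817, 0.0924, 0.0577]
eef_rot: [-3.142, -0.0, 3.12]
force: [0.1, 0.6, -0.4]
grip_width: 0.0936
time_s: 38.92
ee_pos: [0.4816, 0.0924, 0.2289]
eef_rot: [-3.142, 0.0, 3.12]
force: [-0.6, 0.6, -0.2]
grip_width: 0.0938
t 38.98 at [0.4829 0.0926 0.2334] yaw 3.12 F [-0.4  0.4  5.2] w 94.1
shift mm [239.5 302.3  -7.7] norm 386
5 [47.9 60.5 -1.5]
10 [24.  30.2 -0.8]
15 [16.  20.2 -0.5]
```

View pics/wrist15.png

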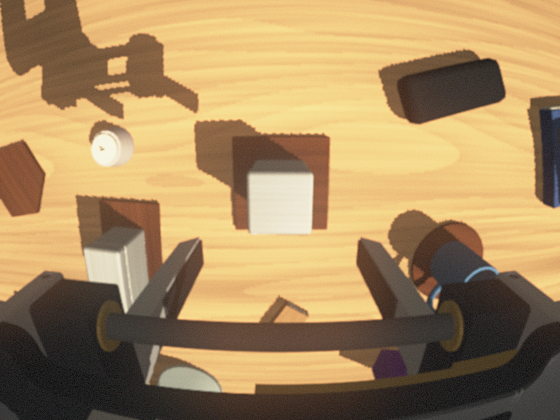

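Square tin is on its coaster, aligned. Move the arm aside and check from the top camera.

```bash
python3 -m creep '{"xyz":[[24,30,0],[24,30,0],[24,30,0],[24,30,0],[24,30,0]],"spin":[0,0,0,0,0]}'
python3 -m creep '{"xyz":[[24,30,0],[24,30,0],[24,30,0],[24,30,0],[24,30,0]],"spin":[0,0,0,0,0]}'
python3 -m creep '{"xyz":[[0,0,0],[0,0,0]],"spin":[0,0]}'
python3 - <<'E'
from station import ctrl
import cv2
for n in ["top","side"]: cv2.imwrite(f"pics/{n}16.png",ctrl.camera(n)[:,:,::-1])
im=cv2.imread("pics/top16.png")
cv2.imwrite("pics/c_h.png",cv2.resize(im[180:310,110:370],None,fx=3,fy=3,interpolation=cv2.INTER_CUBIC))
E
```

```text
time_s: 39.6
ee_pos: [0.3642, 0.2459, 0.2277]
eef_rot: [3.142, 0.0, 3.12]
force: [0.4, 0.5, 0.4]
grip_width: 0.0942
time_s: 40.22
ee_pos: [0.2474, 0.3985, 0.2277]
eef_rot: [3.141, 0.0, 3.12]
force: [0.6, 1.3, -0.2]
grip_width: 0.0939
time_s: 40.48
ee_pos: [0.2485, 0.3972, 0.2276]
eef_rot: [-3.141, -0.0, 3.12]
force: [0.2, 0.3, 0.1]
grip_width: 0.094
```

View pics/c_h.png

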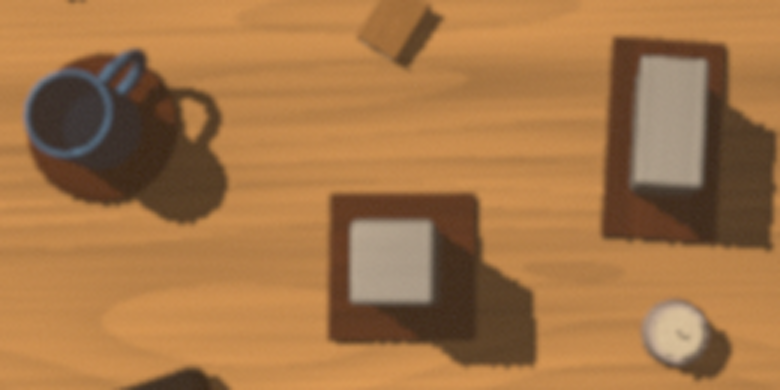

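View pics/side16.png

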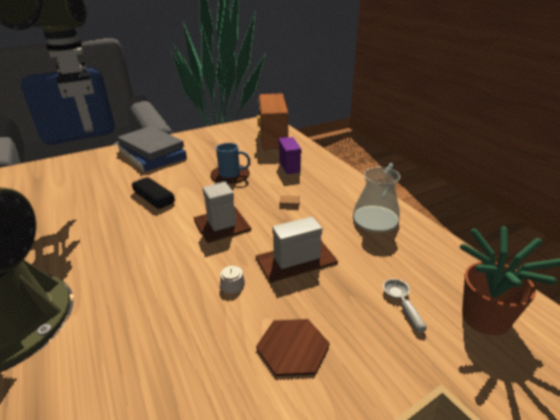

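```bash
python3 - <<'E'
from h import *
k=(110,180,3)
pose("sq_tin",cr([(350,219),(433,220),(433,303),(348,303)],*k),.103)
pose("sqC",cr([(330,195),(477,195),(476,342),(330,341)],*k),.008)
pose("obl_tin",cr([(641,56),(707,59),(703,188),(632,185)],*k),.09)
pose("oblC",cr([(614,37),(727,45),(714,243),(602,237)],*k),.008)
pose("mug",cr([(25,114),(68,70),(111,114),(68,158)],*k),.093)
pose("round",cr([(29,128),(106,53),(180,128),(106,203)],*k),.008)
import cv2
a=cv2.imread("pics/top0.png").astype(int);b=cv2.imread("pics/top16.png").astype(int)
for n,(x,y,w_,h) in dict(candle=(322,278,30,26),match=(228,172,28,30)).items(): print(n,abs(a-b)[y:y+h,x:x+w_].mean())
E
```

```text
sq_tin c [0.4812 0.0914] len [60, 59, 61, 60] ang [-1.606, 3.128, 1.548, -0.028]
sqC c [0.4807 0.0911] len [116, 114, 113, 113] ang [-1.595, 3.116, 1.542, -0.002]
obl_tin c [ 0.5789 -0.1138] len [49, 96, 52, 96] ang [-1.643, 3.066, 1.504, -0.106]
oblC c [ 0.5764 -0.1161] len [90, 158, 87, 160] ang [-1.669, 3.03, 1.494, -0.093]
mug c [0.5952 0.33  ] len [45, 47, 44, 47] ang [-0.766, -2.371, 2.371, 0.776]
round c [0.5967 0.3272] len [84, 87, 82, 88] ang [-0.793, -2.37, 2.362, 0.8]
candle 0.9012820512820513
match 1.0126984126984127
```

All within 4 mm; candle and matchbox unmoved. Hand in.

```bash
python3 -c "
from station import ctrl
print(ctrl.hand_in())"
```

```text
the job is handed in; nothing more can be done
None
```

All three pieces are on their own coasters and the job is handed in, at about 40 s on the robot's clock. No verdict came back.

I parked the square tin on the hexagonal tile. Then I moved the oblong tin to the oblong coaster, the mug to the round one and the square tin to the square one. Each was lowered until the wrist force showed contact before release.

**Position:** the last top-camera measurements put the square tin about 1 mm, the oblong tin about 3.5 mm and the mug about 3 mm from their coaster centres. The oblong tin's length is within about 0.02 rad of its coaster's.

**Upright and clear:** all three look upright in the side view, and the arm was well clear of everything. I did not measure tilt or settling directly.

**Candle and matchbox:** comparing the first and last top pictures around each showed almost no change, so neither appears to have moved.

**Disagreements:** during the work, the top and wrist cameras differed by 3–8 mm on some positions. I mostly went by the top camera or an average of the two. The tins' grips also read lid width (60 and 50 mm), so the pads held the lids rather than the bodies below. Both carried steadily.

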